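# Draw the stone cropper's catch tray with the chip hook

## Task

Take the chip hook out of its holder, catch it in the finger hole of the stone cropper's catch tray and draw the tray out all the way to its stop; then put the hook back upright in its holder, guard resting on the rim. The cut stone in the tray is razor sharp, so pull only with the hook and keep the gripper and arm off the tray and the machine. Leave the tray out and the other things on the bench where they are.

Things in the scene. Friction and masses are not known exactly. Their poses are not given: they have to be found in the camera images.
- cropper: Stone cropper, bolted down: green cabinet 250 wide (y), 280 deep (x), 110 high; on it a dark steel work table, 280 wide, top at 122, overhanging the cabinet front by 18; behind the chip guard the jaws, C frame and lever, up to 455 high. Origin: on the bench under the middle of the cabinet's front edge. Its x points to the machine's rear, z up: the tray comes out along -x.
- tray (a joint): Catch tray sliding in the cabinet, in m: 0 fully in, 0.150 out at its firm stop; may start up to 0.03 out. It stays where it is left; moving it takes 2 to 3 N. Steel tray full of stones, 212 wide, 265 deep; its front plate, 228 wide, is flush with the cabinet front when in and reaches from 20 to 70 above the bench. A flat level tongue with the finger hole sticks out from its middle.
- finger_hole (a point): Centre of the finger hole at the tongue's upper face, 66.5 above the bench, 32 in front of the cabinet front when the tray is in; moves with the tray. Round hole, 28 wide, through the 4 thick tongue, which is 90 wide and sticks out 58; 12 of metal remain in front of the hole. Open below down to the bench. Axes as the cropper's: the tray comes out along -x.
- hook: Chip hook, about 0.2 kg, stands in its holder, handle up. Origin: centre of the hand guard's underside, z up the handle. Square wooden handle 22 x 22 (faces along x and y), 4 to 100 above the origin. Round guard 80 wide, 4 thick, under it a cone (56 wide, 14 wide at 24 below). A 6 thick rod runs down to a bend 100 below the origin, there turns 60 degrees towards the hook's -x and ends 26 further.
- hook_tip (a point): Centre of the round end of the hook's bent rod: at (-22.5, 0, -113) in the hook's frame.
- hook_bend (a point): Centre line of the hook's rod at the bend: at (0, 0, -100) in the hook's frame. Leaning the handle about 35 degrees towards the hook's own -x leaves the bent end pointing down, 25 degrees off vertical towards -x, to drop into a hole and pull towards -x; upright, the bent end does not go into the finger hole.
- holder: Holder for the hook, bolted to the bench: upright dark steel tube, 72 outside and 64 inside diameter, open at the top, on a round foot 100 in diameter; rim at 135 above the bench. Origin: on the bench, on the tube's axis. The hook stands in it with the guard on the rim and the cone inside, hook origin at rim height.
- holder_mouth (a point): Centre of the holder's mouth, at rim height.
- cup: Red plastic cup, 80 wide, 105 high; origin under its centre. Bystander; it and the holder may have each other's place.
- white_bowl: White bowl of cut stones, 140 wide, 48 high; origin under its centre. Bystander.
- green_bowl: Green bowl of cut stones, 130 wide, 42 high; origin under its centre. Bystander.
- bottle: Clear bottle, 64 wide, 200 high; origin under its centre. Bystander.
- nippers: Tile nippers with red grips lying flat, 195 long (x), 75 wide, 18 high; origin under the middle. Bystander.
- marble_strip: Marble strip 190 x 24 x 18; origin under its centre. Bystander.
- palette_knife: Palette knife lying flat along its x, under 250 long; origin under it. Bystander.
- guard_top (a point): Middle of the top edge of the cropper's clear chip guard in its aluminium frame: it stands upright on the work table's front edge, 270 wide, up to 327 above the bench, its front face 16 in front of the cabinet front (this point 10 in front). With the tray in, it stands only 16 behind the hole's centre, so nothing wide comes straight down there.
Not all that is in view belongs to the job. What is shaped like the hook but blue is not meant.

How it is judged (in metres and radians):
On the way, in this order (a step that is already met when the one before it is completed fails the run):
1. the hook's end is down through the tray's finger hole (horizontal distance between hook_tip and finger_hole below 0.026 m and z of hook_tip in the frame of finger_hole between -0.035 and -0.006 m), for 0.1 s.
2. the tray is drawn out to its stop, the hook still through its hole (value of joint tray above 0.138 m and z of hook_tip in the frame of finger_hole below -0.004 m and horizontal distance between hook_tip and finger_hole below 0.035 m), for 0.1 s.
At the end, for the whole second after the job is handed in: The tray is out within 12 mm of its stop (joint above 0.138), the hook stands at rest in its holder, within 12 mm of the mouth's centre, its guard on the rim (6 mm below to 8 mm above), upright within 0.15 rad (value of joint tray above 0.138 m and horizontal distance between hook and holder_mouth below 0.012 m and z of hook in the frame of holder_mouth between -0.006 and 0.008 m and angle between hook's own z axis and vertical below 0.15 rad and linear speed of hook below 0.03 m/s); the robot touches nothing.
It fails at once if the gripper touches the cropper or its tray (contact force between the fingers and cropper above 2 N).
It fails at once if the arm touches the cropper or its tray (contact force between the arm and cropper above 2 N).
It fails at once if another thing on the bench is moved more than 30 mm (distance of any of cup, white_bowl, green_bowl, bottle, nippers, marble_strip, palette_knife from where it was at the start of the episode above 0.03 m).
It also fails if it takes over 64 s, if anything falls off the work surface, if the arm or the gripper's body presses on something with over 40 N, if the wrist force passes 120 N, or if a joint passes its speed limit or range.

## Robot

A 6-joint arm with a two-finger parallel gripper is mounted at the origin on the work surface. World frame = base frame: x ahead of the robot, y to its left, z up, the work surface at z = 0. Lengths are in m, angles in degrees, forces in N, time in s.
With the tool pointing down it reaches from about 0.4 to 0.825 m from the base axis. Payload 7 kg.
Tool frame: the origin (TCP) lies at the very end of the fingers, on their centre line; the grasp point (between the pads) lies tcp_to_grasp behind it (tcp_to_grasp is the distance from the TCP to the grasp point, in m); x points along the fingers, y is the direction in which the jaws open and shut, and the axes are right-handed (so a half turn about x gives the same grasp; the last joint's range is limited). The gripper opens to 88 mm and grips with 3 to 60 N. Pads are 19 mm wide; open, the fingers measure 130 mm over their backs; the gripper's body (78 mm by 193 mm) begins 47 mm behind the grasp point.
Start: joints at [-47.55, 20.546, 0.682, 0, -70.136, -16.507], TCP at [0.295, -0.607, 0.227] pointing down, gripper open.
Joint ranges: [-176.03, 176.03], [-82.01, 121.73], [-58.28, 71.71], [-173.87, 95.51], [-174.79, -0.11], [-173.66, 173.66]. Speed limits (degrees/s): [136.94, 136.94, 172.46, 180, 180, 180].

## Interface

Orientations are given as [roll, pitch, yaw] about the fixed x, y, z axes, in that order (R = Rz(yaw) Ry(pitch) Rx(roll)).
In Python, from plant import * gives the robot as it stands. The module is installed in compiled form; this text tells all that it offers.
- The arm moves only by the shell command python3 -m pendant 'ROWS'. ROWS is JSON, a list of rows, each an object with "claw": the finger opening in mm, from 0 to 87.6; "linear": the shift along the tool's x, y, z in mm, a list of three; "twist": the turn about the tool's x in rad. In form: [{"claw": claw, "linear": [tx, ty, tz], "twist": twist}, ...]. A call has exactly 10 rows; each row shifts and turns the commanded pose from where the row before left it, along the tool's axes as they then stand; what a row does not reach is not made up. A row lasts 1/12 s, in which the tool goes at most 41.7 mm and 7.16 degrees, less where a joint would pass 70% of its speed; a pose out of reach is approached as far as the arm can. A call with a gripper value outside its range is refused whole. The fingers move at their own pace and stop on an object; the grip force is fixed at half the most. Time passes only in rows, so rows that do not move let the fingers close, or fill a call up. It gives the time, the measured TCP pose, the force and the opening at its end, in the units of the state.
- get_obs(): the state, without advancing time (a new reading comes with each control period).
- snapshot(name): name is "scene" or "top" or "wrist"; returns (picture, depth): 384x512x3 uint8, red, green, blue; 384x512 float32, m along the optical axis (not along the pixel's ray), 0 where there is no reading.
- camera_params(name): a dict with "fx", "fy", "cx", "cy" (pixels), "rvec" (rotation vector, rad) and "tvec" (3), from world to camera coordinates, as OpenCV has them. Camera axes: x right, y down, z forward; pixel columns grow to the right and rows downward; lengths in m; the calibration is good to about 2 mm. A picture is of the moment at which its call begins: read the wrist's pose just before it. camera_params takes no time and is no camera call; for the wrist camera it gives the pose at the moment of the call.
- close_job(): hands the job in, once; it reports no verdict.
Trained networks look in the newest picture that a camera, given by its name, has taken for a name from the list of things; names that differ only in an ending like _2 or _b are one class to them, and where a whole thing is asked for, a point or a joint stands for the part that bears it (a point fixed in the world has none). Each returns a list of dicts, best first, with "confidence" (0 to 1); they miss things now and then, are a little off and sometimes report something else, mostly with a low value. They report only what shows in the picture. A call takes as long as a camera call. They do not tell look-alikes from the thing itself.
- boxes_of(camera, target): "xy" ([column, row] in pixels, amid what is visible of it).
The state is a dict: "clock": time; "joint_pos": joint angles; "qvel": joint speeds; "tau": joint torques, N m; "tool_pos": TCP position; "orientation": TCP orientation; "force": force on the tool from outside, world axes, zero at the start; "moment": the same for the moment, N m; "opening": finger opening in m.
Only numpy, scipy, OpenCV 4.12 (cv2) and the standard library are available. Lean on these libraries where they do the work, as an engineer would, in place of code of your own. Each camera call takes 0.05 s, during which the arm holds its last target. There are 200 camera calls.

## Working session

There is one attempt and no reset: what is moved stays moved. The work goes in short steps, Python scripts to look and compute and a shell command to move; the robot and the scene stay as the last step left them, time stands still between calls to the robot, and variables do not carry over. Pictures are saved under pics/ and viewed, about 8 in all and at most 12, crops included, and the job is handed in when it is done.

```bash
mkdir -p pics; cat > h.py <<'E'
from plant import *
import numpy as np, cv2
from scipy.spatial.transform import Rotation as R
def cam(n):
    p=camera_params(n); Rm=cv2.Rodrigues(np.array(p["rvec"],float))[0]; return p,Rm,np.array(p["tvec"],float).ravel()
def px2w(c,d,u,v,z=None):
    p,Rm,t=c; r=np.array([(u-p["cx"])/p["fx"],(v-p["cy"])/p["fy"],1.0])
    if z is None: return Rm.T@(r*d[int(round(v)),int(round(u))]-t)
    o=-Rm.T@t; w=Rm.T@r; return o+w*(z-o[2])/w[2]
def cloud(c,d):
    p,Rm,t=c; v,u=np.mgrid[:d.shape[0],:d.shape[1]]
    P=np.stack([(u-p["cx"])/p["fx"]*d,(v-p["cy"])/p["fy"]*d,d],-1)
    W=(P-t)@Rm; W[d==0]=np.nan; return W
def w2px(c,P):
    p,Rm,t=c; q=Rm@np.array(P)+t; return q[0]/q[2]*p["fx"]+p["cx"],q[1]/q[2]*p["fy"]+p["cy"]
E
python3 - <<'E'
from h import *
ims=[]
for n in ("scene","top"):
    c=cam(n); im,d=snapshot(n); np.savez("pics/%s0.npz"%n,im=im,d=d)
    print(n,"campos",(-c[1].T@c[2]).round(3))
    cv2.imwrite("pics/%s0.png"%n,im[...,::-1])
    for t in ("hook","holder","cropper","finger_hole","tray","cup","bottle","guard_top"):
        for b in boxes_of(n,t)[:3]:
            u,v=b["xy"]; print(t,round(b["confidence"],2),np.round([u,v]),px2w(c,d,u,v).round(3))
o=get_obs(); print(o)
E
```

```text
scene campos [1.012 0.61  1.368]
hook 0.94 [378. 224.] [0.182 0.307 0.059]
hook 0.58 [323. 262.] [0.467 0.295 0.139]
holder 0.7 [319. 279.] [0.488 0.309 0.065]
cropper 0.9 [181. 190.] [ 0.682 -0.106  0.325]
finger_hole 0.7 [211. 230.] [ 0.605 -0.111 -0.007]
tray 0.95 [207. 229.] [ 0.636 -0.082  0.071]
cup 0.68 [283. 283.] [0.562 0.22  0.   ]
bottle 0.81 [198. 132.] [ 0.396 -0.43   0.118]
guard_top 0.59 [176. 190.] [ 0.655 -0.201  0.2  ]
top campos [ 0.133 -0.021  1.809]
hook 0.57 [161. 281.] [0.159 0.31  0.081]
cropper 0.7 [321. 152.] [ 0.627 -0.251  0.14 ]
finger_hole 0.6 [268. 156.] [ 0.65  -0.065 -0.004]
finger_hole 0.48 [319. 151.] [ 0.585 -0.223  0.286]
finger_hole 0.17 [167. 196.] [0.446 0.286 0.18 ]
tray 0.59 [219. 224.] [0.373 0.117 0.029]
tray 0.56 [270. 153.] [ 0.642 -0.068  0.065]
cup 0.91 [185. 170.] [0.582 0.257 0.006]
bottle 0.34 [128. 207.] [0.436 0.466 0.005]
guard_top 0.63 [320. 153.] [ 0.622 -0.245  0.142]
{'clock': 0.9, 'joint_pos': array([-4.75494591e+01,  2.05439326e+01,  6.82207591e-01, -2.89484721e-04,
       -7.01356076e+01, -1.65059426e+01]), 'qvel': array([ 0.07612162, -0.03387472,  0.03379598, -0.0772927 , -0.14917268,
       -0.10212328]), 'tau': array([-3.99870805e-05, -5.82350206e+01,  2.93300843e+01,  7.00246096e+00,
        1.25808088e-02, -1.33151133e-05]), 'tool_pos': array([ 0.29528058, -0.60696625,  0.22658965]), 'orientation': array([-67.66602546,  89.99731872, -41.72152556]), 'force': array([ 0.44359896,  0.0801633 , -0.01130115]), 'moment': array([-0.02627487, -0.03792431, -0.02534231]), 'opening': 0.08758374738390684}
```

View pics/scene0.png

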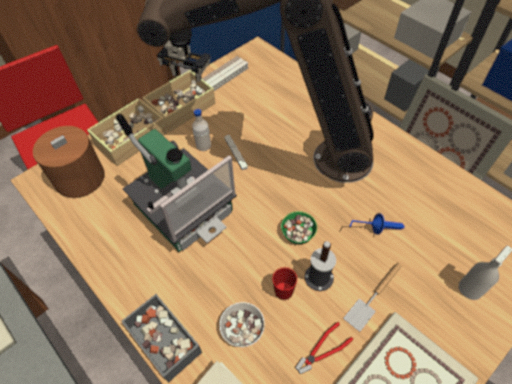

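View pics/top0.png

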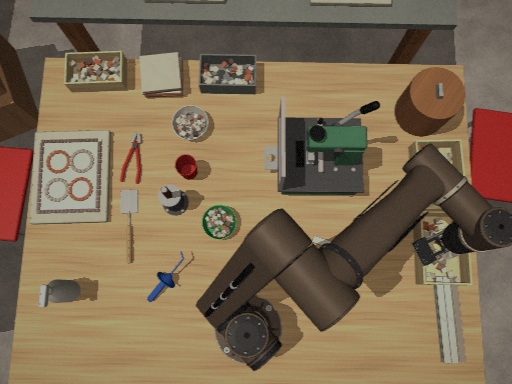

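Two hook-shaped things show up. The blue one lies on the bench at scene (378,224) and is a look-alike. The one with the dark handle stands in the dark tube at scene (321,262), which fits "stands in its holder, wooden handle". I'll check it in an enlarged crop and measure.

```bash
python3 - <<'E'
from h import *
for n in ("scene","top"):
    z=np.load("pics/%s0.npz"%n); c=cam(n); W=cloud(c,z["d"]); np.save("pics/%sW.npy"%n,W)
    P=W.reshape(-1,3); P=P[~np.isnan(P[:,0])]
    near=P[np.hypot(P[:,0]-.465,P[:,1]-.295)<.07]
    for a,b in ((.005,.05),(.05,.125),(.128,.15),(.15,.2),(.2,.26)):
        q=near[(near[:,2]>a)&(near[:,2]<b)]
        if len(q): print(n,"holder z",a,b,len(q),q.mean(0).round(4),q.min(0).round(3),q.max(0).round(3))
    q=P[(P[:,0]>.5)&(P[:,0]<.8)&(P[:,1]>-.13)&(P[:,1]<0)&(P[:,2]>.055)&(P[:,2]<.08)]
    if len(q): print(n,"tongue",len(q),q.mean(0).round(4),q.min(0).round(3),q.max(0).round(3), np.median(q,0).round(3))
    q=P[(P[:,0]>.45)&(P[:,0]<.85)&(P[:,1]>-.4)&(P[:,1]<-.05)&(P[:,2]>.112)&(P[:,2]<.132)]
    if len(q): 
        print(n,"table",len(q),q.min(0).round(3),q.max(0).round(3)); r=cv2.minAreaRect(q[:,:2].astype(np.float32)); print(r)
s=np.load("pics/scene0.npz")["im"]; t=np.load("pics/top0.npz")["im"]
a=cv2.resize(s[225:300,280:360],(480,450),interpolation=3)
b=cv2.resize(s[200:260,170:250],(320,240),interpolation=3)
e=cv2.resize(t[170:220,150:210],(320,267),interpolation=3)[:210]
o=np.zeros((450,800,3),np.uint8); o[:,:480]=a; o[:240,480:]=b; o[240:,480:]=e
cv2.imwrite("pics/crop1.png",o[...,::-1])
E
```

```text
scene holder z 0.005 0.05 304 [0.4774 0.3007 0.0161] [0.406 0.227 0.005] [0.52  0.357 0.05 ]
scene holder z 0.05 0.125 207 [0.483  0.303  0.0871] [0.446 0.261 0.051] [0.497 0.325 0.124]
scene holder z 0.128 0.15 362 [0.4633 0.2915 0.139 ] [0.419 0.249 0.132] [0.499 0.327 0.147]
scene holder z 0.15 0.2 64 [0.4668 0.293  0.1745] [0.452 0.282 0.15 ] [0.474 0.301 0.2  ]
scene holder z 0.2 0.26 92 [0.4633 0.2907 0.2269] [0.448 0.279 0.201] [0.474 0.301 0.242]
scene tongue 501 [ 0.6263 -0.0855  0.066 ] [ 0.5   -0.125  0.055] [ 0.754 -0.045  0.076] [ 0.628 -0.091  0.066]
scene table 2099 [ 0.485 -0.4    0.112] [ 0.769 -0.091  0.132]
((0.6268523931503296, -0.24628496170043945), (0.2820461094379425, 0.3090812563896179), 0.4261481463909149)
top holder z 0.005 0.05 213 [0.4466 0.2832 0.0127] [0.396 0.232 0.005] [0.531 0.365 0.049]
top holder z 0.05 0.125 77 [0.4368 0.2685 0.0816] [0.421 0.253 0.051] [0.472 0.305 0.122]
top holder z 0.128 0.15 309 [0.454  0.2861 0.1388] [0.418 0.251 0.128] [0.495 0.328 0.15 ]
top holder z 0.15 0.2 26 [0.4522 0.2826 0.1743] [0.445 0.277 0.151] [0.468 0.293 0.196]
top holder z 0.2 0.26 59 [0.455  0.2867 0.2286] [0.445 0.277 0.201] [0.467 0.298 0.245]
top tongue 273 [ 0.6231 -0.0691  0.0662] [ 0.578 -0.093  0.055] [ 0.669 -0.046  0.08 ] [ 0.625 -0.069  0.066]
top table 3722 [ 0.484 -0.4    0.112] [ 0.767 -0.092  0.132]
((0.6248388290405273, -0.246687650680542), (0.28198370337486267, 0.3072317838668823), 0.6205694675445557)
```

View pics/crop1.png

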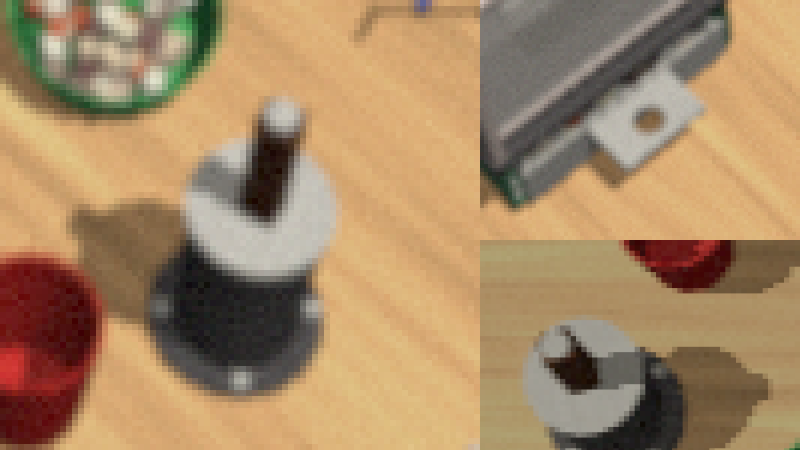

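The crop shows the wooden handle with a silver cap, standing through a white guard on the dark tube. That is the real hook; the blue one lies loose. The tongue and hole face +y, and the tray is slightly out. Next I work out the first moves: up, then over to the holder.

```bash
cat >> h.py <<'E'
def tool(): 
    o=get_obs(); return o,R.from_euler("xyz",o["orientation"],degrees=True).as_matrix(),np.array(o["tool_pos"])
def rel(P):
    o,T,p=tool(); return (T.T@(np.array(P)-p)*1000).round(1)
def show(tag=""):
    o,T,p=tool(); print(tag,"t",round(o["clock"],2),"pos",p.round(4),"X",T[:,0].round(2),"Y",T[:,1].round(3),"Z",T[:,2].round(3),"F",np.round(o["force"],1),"M",np.round(o["moment"],2),"open",round(o["opening"],4),"j",np.round(o["joint_pos"],1))
E
python3 - <<'E'
from h import *
import plant
print(tcp_to_grasp if 'tcp_to_grasp' in dir(plant) else [k for k in dir(plant) if k[0]!='_'])
show(); print(rel([.295,-.607,.5]),rel([.459,.289,.2266]))
E
```

```text
0.0188
 t 0.9 pos [ 0.2953 -0.607   0.2266] X [ 0. -0. -1.] Y [-0.438  0.899 -0.   ] Z [0.899 0.438 0.   ] F [ 0.4  0.1 -0. ] M [-0.03 -0.04 -0.03] open 0.0876 j [-47.5  20.5   0.7  -0.  -70.1 -16.5]
[-2.734e+02  1.000e-01 -3.000e-01] [ -0.  734.  539.2]
```

```bash
python3 -m pendant '[{"claw":87,"linear":[-30,0,0],"twist":0},{"claw":87,"linear":[-30,0,0],"twist":0},{"claw":87,"linear":[-30,0,0],"twist":0},{"claw":87,"linear":[-30,0,0],"twist":0},{"claw":87,"linear":[-30,0,0],"twist":0},{"claw":87,"linear":[-30,0,0],"twist":0},{"claw":87,"linear":[-30,0,0],"twist":0},{"claw":87,"linear":[-30,0,0],"twist":0},{"claw":87,"linear":[-30,0,0],"twist":0},{"claw":87,"linear":[0,0,0],"twist":0}]'; python3 -c "
from h import *
show(); print(rel([.459,.289,.5]))"
```

```text
clock: 1.73
tool_pos: [0.2948, -0.6079, 0.5034]
orientation: [-89.1, 89.5, -63.2]
force: [-1.1, 0.7, 1.2]
opening: 0.0865
 t 1.73 pos [ 0.2948 -0.6079  0.5034] X [ 0.   -0.01 -1.  ] Y [-0.437  0.899 -0.009] Z [0.9   0.437 0.   ] F [-1.1  0.7  1.2] M [ 0.07  0.11 -0.01] open 0.0865 j [-4.760e+01  1.890e+01  3.300e+01  1.000e-01 -1.036e+02 -1.650e+01]
[ -3.2 735.1 539.5]
```

```bash
python3 -m pendant '[{"claw":87,"linear":[0,27.6,30.1],"twist":0},{"claw":87,"linear":[0,27.6,30.1],"twist":0},{"claw":87,"linear":[0,27.6,30.1],"twist":0},{"claw":87,"linear":[0,27.6,30.1],"twist":0},{"claw":87,"linear":[0,27.6,30.1],"twist":0},{"claw":87,"linear":[0,27.6,30.1],"twist":0},{"claw":87,"linear":[0,27.6,30.1],"twist":0},{"claw":87,"linear":[0,27.6,30.1],"twist":0},{"claw":87,"linear":[0,27.6,30.1],"twist":0},{"claw":87,"linear":[0,27.6,30.1],"twist":0}]';  python3 -m pendant '[{"claw":87,"linear":[0,37,18],"twist":0},{"claw":87,"linear":[0,37,18],"twist":0},{"claw":87,"linear":[0,37,18],"twist":0},{"claw":87,"linear":[0,37,18],"twist":0},{"claw":87,"linear":[0,37,18],"twist":0},{"claw":87,"linear":[0,37,18],"twist":0},{"claw":87,"linear":[0,37,18],"twist":0},{"claw":87,"linear":[0,37,18],"twist":0},{"claw":87,"linear":[0,37,18],"twist":0},{"claw":87,"linear":[0,37,18],"twist":0}]'; python3 -c "
from h import *
show(); print(rel([.459,.289,.42]))"
```

```text
clock: 2.57
tool_pos: [0.4452, -0.2252, 0.497]
orientation: [-30.5, 89.9, -4.5]
force: [1.3, -0.2, 0.4]
opening: 0.0871
clock: 3.4
tool_pos: [0.4444, 0.1862, 0.4971]
orientation: [16.4, 89.9, 42.3]
force: [1.2, 0.2, 0.2]
opening: 0.0872
 t 3.4 pos [0.4444 0.1862 0.4971] X [ 0.  0. -1.] Y [-0.438  0.899  0.   ] Z [0.899 0.438 0.001] F [1.2 0.2 0.2] M [ 0.   -0.21 -0.01] open 0.0872 j [  46.2   -1.5    7.8    0.   -99.2 -110.2]
[77.3 86.  58. ]
```

```bash
python3 -m pendant '[{"claw":87,"linear":[0,20,14],"twist":0},{"claw":87,"linear":[0,20,14],"twist":0},{"claw":87,"linear":[10,20,14],"twist":0},{"claw":87,"linear":[20,20,14],"twist":0},{"claw":87,"linear":[20,6,2],"twist":0},{"claw":87,"linear":[20,0,0],"twist":0},{"claw":87,"linear":[7,0,0],"twist":0},{"claw":87,"linear":[0,0,0],"twist":0},{"claw":87,"linear":[0,0,0],"twist":0},{"claw":87,"linear":[0,0,0],"twist":0}]'; python3 - <<'E'
from h import *
show(); c=cam("wrist"); im,d=snapshot("wrist"); cv2.imwrite("pics/w1.png",im[...,::-1]); np.savez("pics/w1.npz",im=im,d=d)
print((-c[1].T@c[2]).round(3), c[1].round(2).tolist())
print(boxes_of("wrist","hook"))
W=cloud(c,d); P=W.reshape(-1,3); P=P[~np.isnan(P[:,0])]
n=P[np.hypot(P[:,0]-.46,P[:,1]-.29)<.06]
q=n[(n[:,2]>.135)&(n[:,2]<.145)]; print("guard",len(q),q.min(0),q.max(0),cv2.minEnclosingCircle(q[:,:2].astype(np.float32)))
q=n[(n[:,2]>.225)&(n[:,2]<.26)]; print("top",len(q),q.mean(0),cv2.minAreaRect(q[:,:2].astype(np.float32)))
E
```

```text
clock: 4.23
tool_pos: [0.4602, 0.2869, 0.4213]
orientation: [11.9, 89.9, 37.9]
force: [1.1, -0.0, 0.4]
opening: 0.0874
 t 4.23 pos [0.4602 0.2869 0.4213] X [ 0.  0. -1.] Y [-0.437  0.899  0.001] Z [0.899 0.437 0.002] F [ 1.1 -0.   0.4] M [ 0.01  0.06 -0.04] open 0.0874 j [  52.7    4.1    4.1    0.   -89.9 -116.8]
[0.386 0.251 0.581] [[-0.44, 0.9, 0.0], [0.86, 0.42, 0.3], [0.27, 0.13, -0.95]]
[{'xy': [258.3, 154.4], 'confidence': 0.84}]
guard 1832 [0.41849429 0.24844872 0.13670225] [0.49821815 0.32731616 0.14437816] ((0.4584296941757202, 0.2877837121486664), 0.04002591595053673)
top 364 [0.45664278 0.2868361  0.23791758] ((0.45836979150772095, 0.28754356503486633), (0.021951431408524513, 0.021721746772527695), 16.326589584350586)
```

View pics/w1.png

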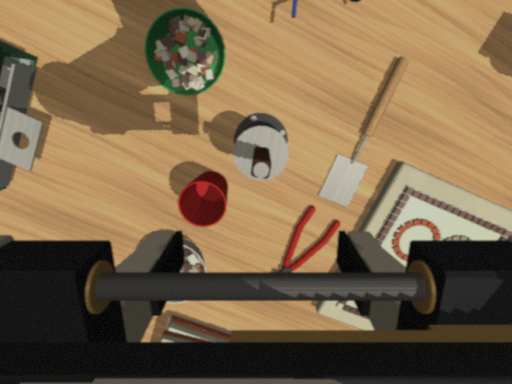

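The wrist view puts the hook at about (262,150), with the guard centre measured at (0.458, 0.288) and the guard top at z 0.139. Both fit. The handle faces lie at 16.3° and 106.3°. I turn the jaw axis to 196.3°, guessing that the bent end points roughly along +y.

```bash
python3 -m pendant '[{"claw":87,"linear":[0,0,0],"twist":-0.12},{"claw":87,"linear":[0,0,0],"twist":-0.12},{"claw":87,"linear":[0,0,0],"twist":-0.12},{"claw":87,"linear":[0,0,0],"twist":-0.12},{"claw":87,"linear":[0,0,0],"twist":-0.12},{"claw":87,"linear":[0,0,0],"twist":-0.12},{"claw":87,"linear":[0,0,0],"twist":-0.12},{"claw":87,"linear":[0,0,0],"twist":-0.12},{"claw":87,"linear":[0,0,0],"twist":-0.12},{"claw":87,"linear":[0,0,0],"twist":-0.12}]'; python3 -m pendant '[{"claw":87,"linear":[0,0,0],"twist":-0.12},{"claw":87,"linear":[0,0,0],"twist":-0.083},{"claw":87,"linear":[20,0,0],"twist":0},{"claw":87,"linear":[20,0,0],"twist":0},{"claw":87,"linear":[20,0,0],"twist":0},{"claw":87,"linear":[20,0,0],"twist":0},{"claw":87,"linear":[20,0,0],"twist":0},{"claw":87,"linear":[20,0,0],"twist":0},{"claw":87,"linear":[0,0,0],"twist":0},{"claw":87,"linear":[0,0,0],"twist":0}]'; python3 - <<'E'
from h import *
show();o,T,p=tool(); print(np.degrees(np.arctan2(T[1,1],T[0,1])), rel([.4584,.2878,.177]))
E
```

```text
clock: 5.17
tool_pos: [0.4599, 0.287, 0.4206]
orientation: [-47.3, 89.9, 47.7]
force: [0.8, -0.4, -0.4]
opening: 0.0869
clock: 6.0
tool_pos: [0.4599, 0.2868, 0.3]
orientation: [156.1, 90.0, -97.6]
force: [-0.1, -0.7, 0.7]
opening: 0.0871
 t 6.0 pos [0.4599 0.2868 0.3   ] X [-0. -0. -1.] Y [-0.96  -0.281  0.   ] Z [-0.281  0.96  -0.001] F [-0.1 -0.7  0.7] M [ 0.03  0.06 -0.03] open 0.0871 j [ 52.7   5.6  -9.3   0.  -75.1 -36.4]
-163.67762189700832 [123.    1.1   1.5]
```

```bash
python3 -m pendant '[{"claw":87,"linear":[15,1.1,1.5],"twist":0},{"claw":87,"linear":[18,0,0],"twist":0},{"claw":87,"linear":[18,0,0],"twist":0},{"claw":87,"linear":[18,0,0],"twist":0},{"claw":87,"linear":[18,0,0],"twist":0},{"claw":87,"linear":[18,0,0],"twist":0},{"claw":87,"linear":[18,0,0],"twist":0},{"claw":87,"linear":[0,0,0],"twist":0},{"claw":20,"linear":[0,0,0],"twist":0},{"claw":10,"linear":[0,0,0],"twist":0}]'; python3 -m pendant '[{"claw":10,"linear":[0,0,0],"twist":0},{"claw":10,"linear":[0,0,0],"twist":0},{"claw":10,"linear":[0,0,0],"twist":0},{"claw":10,"linear":[0,0,0],"twist":0},{"claw":10,"linear":[-20,0,0],"twist":0},{"claw":10,"linear":[-20,0,0],"twist":0},{"claw":10,"linear":[-20,0,0],"twist":0},{"claw":10,"linear":[-20,0,0],"twist":0},{"claw":10,"linear":[-10,0,0],"twist":0},{"claw":10,"linear":[0,0,0],"twist":0}]'; python3 -c "
from h import *
show()"
```

```text
clock: 6.83
tool_pos: [0.4593, 0.2891, 0.1787]
orientation: [-68.3, 89.8, 38.1]
force: [0.2, 0.6, 0.6]
opening: 0.079
clock: 7.67
tool_pos: [0.4591, 0.289, 0.2691]
orientation: [-61.8, 89.7, 44.5]
force: [0.5, -0.2, -0.8]
opening: 0.0131
 t 7.67 pos [0.4591 0.289  0.2691] X [ 0.  0. -1.] Y [-0.96  -0.281 -0.004] Z [-0.281  0.96   0.002] F [ 0.5 -0.2 -0.8] M [0.01 0.04 0.  ] open 0.0131 j [ 52.9   6.4 -12.4   0.  -70.9 -36.6]
```

```bash
python3 - <<'E'
from h import *
show(); c=cam("scene"); im,d=snapshot("scene"); cv2.imwrite("pics/s2.png",cv2.resize(im[170:320,240:440],(800,600),interpolation=3)[...,::-1])
c=cam("wrist"); im,d=snapshot("wrist"); W=cloud(c,d); P=W.reshape(-1,3); P=P[~np.isnan(P[:,0])]
n=P[np.hypot(P[:,0]-.46,P[:,1]-.29)<.07]
q=n[(n[:,2]>.12)&(n[:,2]<.15)]; print(len(q),cv2.minEnclosingCircle(q[:,:2].astype(np.float32)) if len(q) else 0)
E
```

```text
t 7.67 pos [0.4591 0.289  0.2691] X [ 0.  0. -1.] Y [-0.96  -0.281 -0.004] Z [-0.281  0.96   0.002] F [ 0.5 -0.2 -0.8] M [0.01 0.04 0.  ] open 0.0131 j [ 52.9   6.4 -12.4   0.  -70.9 -36.6]
3873 ((0.458291620016098, 0.2871053218841553), 0.040093693882226944)
```

View pics/s2.png

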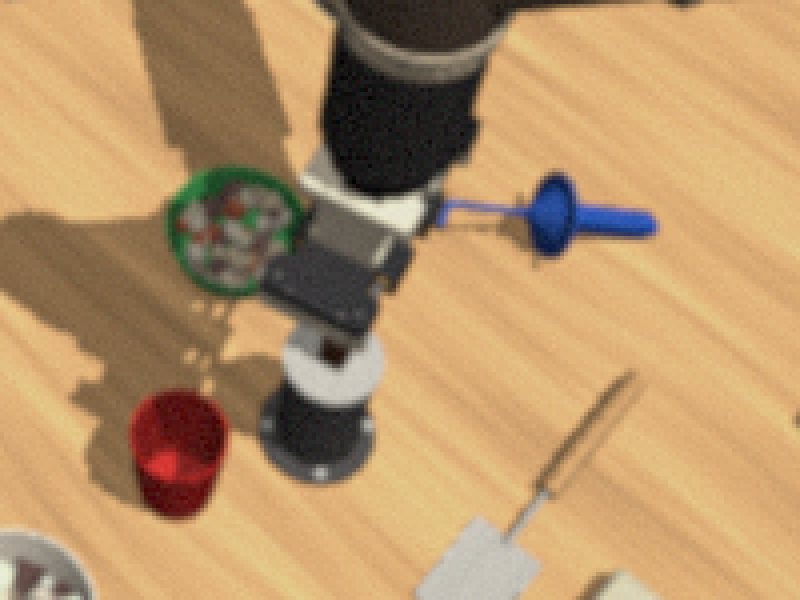

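The scene view shows the hook still upright in its holder (white guard at about (333,362)). The jaws hadn't closed before the lift, so I repeat the grasp with a longer wait.

```bash
python3 -m pendant '[{"claw":60,"linear":[0,1,-1.2],"twist":0},{"claw":60,"linear":[0,0,0],"twist":0},{"claw":60,"linear":[0,0,0],"twist":0},{"claw":60,"linear":[0,0,0],"twist":0},{"claw":60,"linear":[0,0,0],"twist":0},{"claw":60,"linear":[0,0,0],"twist":0},{"claw":60,"linear":[0,0,0],"twist":0},{"claw":60,"linear":[0,0,0],"twist":0},{"claw":60,"linear":[0,0,0],"twist":0},{"claw":60,"linear":[0,0,0],"twist":0}]'; python3 -m pendant '[{"claw":60,"linear":[15,0,0],"twist":0},{"claw":60,"linear":[16,0,0],"twist":0},{"claw":60,"linear":[15,0,0],"twist":0},{"claw":60,"linear":[16,0,0],"twist":0},{"claw":60,"linear":[15,0,0],"twist":0},{"claw":60,"linear":[15,0,0],"twist":0},{"claw":60,"linear":[0,0,0],"twist":0},{"claw":12,"linear":[0,0,0],"twist":0},{"claw":12,"linear":[0,0,0],"twist":0},{"claw":12,"linear":[0,0,0],"twist":0}]'; python3 -m pendant '[{"claw":12,"linear":[0,0,0],"twist":0},{"claw":12,"linear":[0,0,0],"twist":0},{"claw":12,"linear":[0,0,0],"twist":0},{"claw":12,"linear":[0,0,0],"twist":0},{"claw":12,"linear":[0,0,0],"twist":0},{"claw":12,"linear":[0,0,0],"twist":0},{"claw":12,"linear":[0,0,0],"twist":0},{"claw":12,"linear":[0,0,0],"twist":0},{"claw":12,"linear":[0,0,0],"twist":0},{"claw":12,"linear":[0,0,0],"twist":0}]';python3 -c "
from h import *
show()"
```

```text
clock: 8.6
tool_pos: [0.4576, 0.2868, 0.2666]
orientation: [-88.4, 90.0, 18.0]
force: [-0.3, -0.2, 0.6]
opening: 0.0595
clock: 9.43
tool_pos: [0.4581, 0.2873, 0.1758]
orientation: [-62.2, 89.9, 44.2]
force: [-0.6, -0.2, -0.4]
opening: 0.0454
clock: 10.27
tool_pos: [0.4579, 0.2869, 0.175]
orientation: [-73.0, 90.0, 33.3]
force: [-0.2, -0.2, 4.9]
opening: 0.0222
 t 10.27 pos [0.4579 0.2869 0.175 ] X [ 0.  0. -1.] Y [-0.96  -0.281 -0.001] Z [-0.281  0.96   0.   ] F [-0.2 -0.2  4.9] M [-0.04  0.44 -0.02] open 0.0222 j [ 52.9  10.2 -20.6   0.  -59.1 -36.5]
```

Gripped, opening 22.2 mm. I lift the hook clear to see which way the bent end points.

```bash
python3 -m pendant '[{"claw":12,"linear":[-10,0,0],"twist":0},{"claw":12,"linear":[-20,0,0],"twist":0},{"claw":12,"linear":[-20,0,0],"twist":0},{"claw":12,"linear":[-20,0,0],"twist":0},{"claw":12,"linear":[-20,0,0],"twist":0},{"claw":12,"linear":[-20,0,0],"twist":0},{"claw":12,"linear":[-20,0,0],"twist":0},{"claw":12,"linear":[-15,0,0],"twist":0},{"claw":12,"linear":[0,0,0],"twist":0},{"claw":12,"linear":[0,0,0],"twist":0}]'; python3 - <<'E'
from h import *
show(); c=cam("scene"); im,d=snapshot("scene"); W=cloud(c,d); np.savez("pics/s3.npz",im=im,d=d)
print(w2px(c,[.458,.287,.28]),w2px(c,[.458,.287,.155]))
x=im[215:285,290:370]; cv2.imwrite("pics/s3.png",cv2.resize(x,(640,560),interpolation=2)[...,::-1])
P=W.reshape(-1,3); P=P[~np.isnan(P[:,0])]
n=P[np.hypot(P[:,0]-.458,P[:,1]-.287)<.06]
for a in np.arange(.14,.29,.01):
    q=n[(n[:,2]>a)&(n[:,2]<a+.01)]
    if len(q): print(round(a,2),len(q),q.mean(0).round(3),q.min(0).round(3),q.max(0).round(3))
E
```

```text
clock: 11.1
tool_pos: [0.4574, 0.2868, 0.3198]
orientation: [-14.4, 89.9, 91.9]
force: [-0.0, 0.8, -2.3]
opening: 0.0215
 t 11.1 pos [0.4574 0.2868 0.3198] X [-0.  0. -1.] Y [-0.96  -0.281 -0.   ] Z [-0.281  0.96   0.001] F [-0.   0.8 -2.3] M [-0.    0.1   0.01] open 0.0215 j [ 52.9   4.9  -7.5  -0.  -77.5 -36.5]
(np.float64(328.1174989350489), np.float64(236.18441064604312)) (np.float64(323.3300447440851), np.float64(256.01054348957166))
0.14 3 [0.485 0.277 0.141] [0.472 0.258 0.141] [0.492 0.302 0.142]
0.16 2 [0.453 0.308 0.168] [0.452 0.307 0.167] [0.454 0.309 0.169]
0.17 14 [0.454 0.3   0.175] [0.45  0.289 0.17 ] [0.457 0.312 0.179]
0.18 2 [0.458 0.292 0.185] [0.454 0.288 0.181] [0.462 0.295 0.189]
0.19 4 [0.459 0.289 0.193] [0.456 0.286 0.19 ] [0.46  0.291 0.197]
0.2 4 [0.46  0.289 0.206] [0.459 0.286 0.201] [0.46  0.291 0.208]
0.27 7 [0.446 0.317 0.279] [0.421 0.307 0.278] [0.47  0.327 0.28 ]
0.28 109 [0.463 0.311 0.284] [0.424 0.277 0.28 ] [0.497 0.327 0.289]
```

View pics/s3.png

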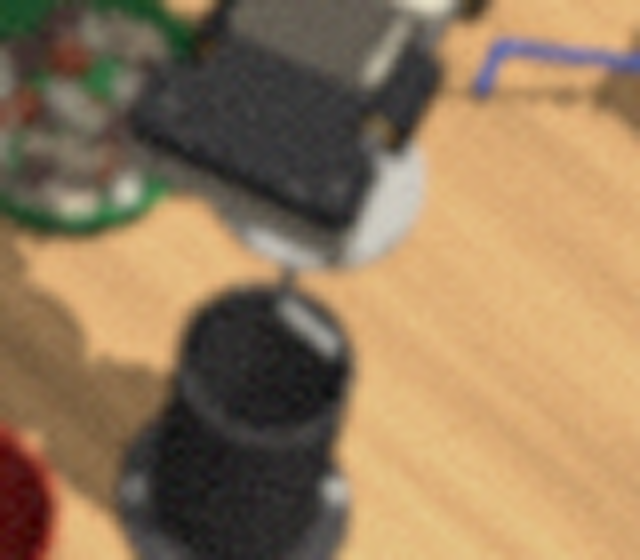

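The bent end points from the rod at (0.459, 0.289) to (0.452, 0.310), which is 106°. That is tool +Z, so the jaw axis is the lean axis. The tool can't tilt, so I will lean the hook inside the grip: lower its tip 30 mm into the tube and shift the gripper along +Z, letting the rim swing it.

```bash
python3 -m pendant '[{"claw":12,"linear":[16,0,0],"twist":0},{"claw":12,"linear":[16,0,0],"twist":0},{"claw":12,"linear":[16,0,0],"twist":0},{"claw":12,"linear":[16,0,0],"twist":0},{"claw":12,"linear":[0,0,5],"twist":0},{"claw":12,"linear":[0,0,8],"twist":0},{"claw":12,"linear":[0,0,8],"twist":0},{"claw":12,"linear":[0,0,8],"twist":0},{"claw":12,"linear":[0,0,8],"twist":0},{"claw":12,"linear":[0,0,0],"twist":0}]';  python3 - <<'E'
from h import *
show(); c=cam("scene"); im,d=snapshot("scene"); W=cloud(c,d); 
P=W.reshape(-1,3); P=P[~np.isnan(P[:,0])]
o,T,p=tool(); L=(P-p)@T; L[:,0]*=-1
n=L[(abs(L[:,1])<.045)&(abs(L[:,2])<.11)&(L[:,0]<.02)&(P[:,2]>.138)]
for a in np.arange(-.13,.0,.01):
    q=n[(n[:,0]>a)&(n[:,0]<a+.01)]
    if len(q): print(round(a,2),len(q),"Y",q[:,1].min().round(3),q[:,1].max().round(3),"Z",q[:,2].min().round(3),q[:,2].max().round(3))
E
```

```text
clock: 11.98
tool_pos: [0.4467, 0.3236, 0.2557]
orientation: [120.1, 90.0, -133.5]
force: [0.4, -3.6, -3.5]
opening: 0.022
 t 11.98 pos [0.4467 0.3236 0.2557] X [-0. -0. -1.] Y [-0.959 -0.282  0.   ] Z [-0.282  0.959 -0.   ] F [ 0.4 -3.6 -3.5] M [-1.47 -0.03  0.05] open 0.022 j [ 56.3   7.9 -12.4  -0.  -69.7 -39.9]
-0.12 4 Y -0.039 -0.002 Z -0.071 -0.003
-0.05 5 Y -0.037 0.017 Z -0.016 0.026
-0.04 11 Y -0.04 -0.036 Z -0.023 0.009
```

It slips at about 3.6 N (0.6 Nm), so it should hold against the 2–3 N of the tray. I continue.

```bash
python3 -m pendant '[{"claw":12,"linear":[0,0,8],"twist":0},{"claw":12,"linear":[0,0,8],"twist":0},{"claw":12,"linear":[0,0,8],"twist":0},{"claw":12,"linear":[0,0,8],"twist":0},{"claw":12,"linear":[0,0,8],"twist":0},{"claw":12,"linear":[0,0,8],"twist":0},{"claw":12,"linear":[0,0,8],"twist":0},{"claw":12,"linear":[0,0,4],"twist":0},{"claw":12,"linear":[0,0,0],"twist":0},{"claw":12,"linear":[0,0,0],"twist":0}]';  python3 - <<'E'
from h import *
show(); 
for n in ("scene","top"):
    c=cam(n); im,d=snapshot(n); W=cloud(c,d); 
    P=W.reshape(-1,3); P=P[~np.isnan(P[:,0])]
    o,T,p=tool(); L=(P-p)@T; L[:,0]*=-1
    n=L[(abs(L[:,1])<.045)&(abs(L[:,2])<.11)&(L[:,0]<.02)&(P[:,2]>.138)]
    for a in np.arange(-.13,.0,.01):
        q=n[(n[:,0]>a)&(n[:,0]<a+.01)]
        if len(q): print(round(a,2),len(q),"Y",q[:,1].min().round(3),q[:,1].max().round(3),"Z",q[:,2].min().round(3),q[:,2].max().round(3))
E
```

```text
clock: 12.87
tool_pos: [0.4305, 0.3809, 0.256]
orientation: [-39.6, 89.9, 66.8]
force: [1.2, -0.9, -1.0]
opening: 0.0218
 t 12.87 pos [0.4305 0.3809 0.256 ] X [ 0.  0. -1.] Y [-0.959 -0.282 -0.001] Z [-0.282  0.959  0.001] F [ 1.2 -0.9 -1. ] M [-0.35 -0.49  0.11] open 0.0218 j [ 61.   10.1  -9.8  -0.  -70.1 -44.6]
-0.12 9 Y -0.035 0.031 Z -0.109 -0.065
-0.11 4 Y -0.004 0.001 Z -0.078 -0.07
-0.1 5 Y -0.005 -0.001 Z -0.074 -0.065
-0.09 3 Y -0.003 0.001 Z -0.066 -0.062
-0.08 1 Y -0.002 -0.002 Z -0.06 -0.06
-0.04 6 Y -0.04 -0.036 Z -0.035 -0.019
-0.03 14 Y -0.04 0.036 Z -0.056 -0.031
-0.02 93 Y -0.035 0.032 Z -0.068 -0.048
-0.01 5 Y -0.018 0.01 Z -0.067 -0.061
-0.12 12 Y -0.032 0.036 Z -0.104 -0.061
-0.11 4 Y -0.0 0.002 Z -0.081 -0.073
-0.1 5 Y 0.001 0.005 Z -0.072 -0.065
-0.09 2 Y 0.001 0.002 Z -0.066 -0.064
-0.08 2 Y 0.001 0.002 Z -0.061 -0.058
-0.05 10 Y -0.037 0.03 Z -0.016 -0.008
-0.04 59 Y -0.037 0.039 Z -0.036 -0.009
-0.03 105 Y -0.038 0.04 Z -0.061 -0.02
-0.02 90 Y -0.036 0.039 Z -0.067 -0.027
-0.01 20 Y -0.011 0.013 Z -0.066 -0.024
```

Lean is about 30°, from the rod at (−0.067, −0.114) relative to the pivot. I lift clear and turn 16.3° so the hook pulls along +y.

```bash
python3 -m pendant '[{"claw":12,"linear":[0,0,-3],"twist":0},{"claw":12,"linear":[-10,0,0],"twist":0},{"claw":12,"linear":[-16,0,0],"twist":0},{"claw":12,"linear":[-16,0,0],"twist":0},{"claw":12,"linear":[-16,0,0],"twist":0},{"claw":12,"linear":[-16,0,0],"twist":0},{"claw":12,"linear":[0,0,0],"twist":0.1},{"claw":12,"linear":[0,0,0],"twist":0.1},{"claw":12,"linear":[0,0,0],"twist":0.084},{"claw":12,"linear":[0,0,0],"twist":0}]';  python3 - <<'E'
from h import *
show(); print(rel([.626,.02,.33]))
W=np.load("pics/topW.npy"); P=W.reshape(-1,3); P=P[~np.isnan(P[:,0])]
q=P[(P[:,0]>.5)&(P[:,0]<.8)&(P[:,1]>-.09)&(P[:,1]<0)&(P[:,2]>.055)&(P[:,2]<.08)]
print(cv2.minAreaRect(q[:,:2].astype(np.float32)))
W=np.load("pics/w1.npz"); 
E
```

```text
clock: 13.8
tool_pos: [0.4313, 0.377, 0.3306]
orientation: [-18.0, 89.9, 71.8]
force: [-0.4, 0.6, -1.3]
opening: 0.0218
 t 13.8 pos [0.4313 0.377  0.3306] X [ 0.  0. -1.] Y [-1.     0.003 -0.   ] Z [0.003 1.    0.001] F [-0.4  0.6 -1.3] M [0.05 0.08 0.04] open 0.0218 j [ 60.7   8.   -2.7  -0.  -79.2 -60.9]
[ 2.000e-01 -1.958e+02 -3.564e+02]
((0.6234043836593628, -0.06786760687828064), (0.09193875640630722, 0.04168393090367317), 0.9488304257392883)
```

```bash
python3 -m pendant '[{"claw":12,"linear":[0,-19,-33],"twist":0},{"claw":12,"linear":[0,-19,-33],"twist":0},{"claw":12,"linear":[0,-19,-33],"twist":0},{"claw":12,"linear":[0,-19,-33],"twist":0},{"claw":12,"linear":[0,-19,-33],"twist":0},{"claw":12,"linear":[0,-19,-33],"twist":0},{"claw":12,"linear":[0,-19,-33],"twist":0},{"claw":12,"linear":[0,-19,-33],"twist":0},{"claw":12,"linear":[0,-19,-33],"twist":0},{"claw":12,"linear":[0,-22,-33],"twist":0}]';  python3 -m pendant '[{"claw":12,"linear":[0,0,0],"twist":0},{"claw":12,"linear":[0,0,0],"twist":0},{"claw":12,"linear":[0,0,0],"twist":0},{"claw":12,"linear":[0,0,0],"twist":0},{"claw":12,"linear":[0,0,0],"twist":0},{"claw":12,"linear":[0,0,0],"twist":0},{"claw":12,"linear":[0,0,0],"twist":0},{"claw":12,"linear":[0,0,0],"twist":0},{"claw":12,"linear":[0,0,0],"twist":0},{"claw":12,"linear":[0,0,0],"twist":0}]'; python3 - <<'E'
from h import *
show()
ims=[]
o,T,p=tool()
for n in ("scene","wrist"):
    c=cam(n); im,d=snapshot(n); W=cloud(c,d); np.savez("pics/h_%s.npz"%n,im=im,d=d,W=W)
    for b in boxes_of(n,"finger_hole")[:2]: print(n,"hole",b,px2w(c,d,*b["xy"],z=.0665).round(4))
    for b in boxes_of(n,"hook_tip")[:2]: print(n,"tip",b,px2w(c,d,*b["xy"]).round(4))
    P=W.reshape(-1,3); P=P[~np.isnan(P[:,0])]
    q=P[(abs(P[:,0]-.624)<.045)&(abs(P[:,1]+.015)<.05)&(P[:,2]>.14)&(P[:,2]<.36)]
    for a in np.arange(.14,.35,.01):
        s=q[(q[:,2]>a)&(q[:,2]<a+.01)]
        if len(s): print(n,round(a,2),len(s),s.mean(0).round(4),s[:,:2].min(0).round(3),s[:,:2].max(0).round(3))
    print(n,w2px(c,[.624,-.07,.0665]),w2px(c,[.624,p[1]-.065,.19]))
    ims.append(im)
s=cv2.resize(ims[0][190:250,170:250],(400,300),interpolation=3); w=ims[1]
o=np.zeros((384,912,3),np.uint8); o[:300,:400]=s; o[:,400:]=w
cv2.imwrite("pics/h.png",cv2.resize(o,(800,337))[...,::-1])
E
```

```text
clock: 14.63
tool_pos: [0.625, 0.0453, 0.3306]
orientation: [-58.4, 89.9, 31.9]
force: [0.4, 0.8, -1.6]
opening: 0.0218
clock: 15.47
tool_pos: [0.6244, 0.0474, 0.3296]
orientation: [-70.4, 90.0, 19.7]
force: [0.2, 0.4, -1.6]
opening: 0.022
 t 15.47 pos [0.6244 0.0474 0.3296] X [ 0.  0. -1.] Y [-1.    -0.001 -0.   ] Z [-0.001  1.     0.   ] F [ 0.2  0.4 -1.6] M [0.07 0.16 0.  ] open 0.022 j [ 22.2  13.3   3.8   0.  -80.5 -22.1]
scene tip {'xy': [229.6, 219.0], 'confidence': 0.7} [0.6259 0.0469 0.2776]
scene tip {'xy': [379.7, 225.4], 'confidence': 0.64} [0.1785 0.3153 0.0543]
scene 0.18 1 [ 0.6251 -0.021   0.1848] [ 0.625 -0.021] [ 0.625 -0.021]
scene 0.19 1 [ 0.6254 -0.0146  0.1927] [ 0.625 -0.015] [ 0.625 -0.015]
scene 0.28 16 [0.6321 0.0317 0.2876] [0.6   0.026] [0.659 0.034]
scene 0.29 46 [0.6442 0.0263 0.2944] [0.601 0.01 ] [0.663 0.034]
scene 0.3 8 [0.6442 0.0094 0.3036] [0.639 0.003] [0.656 0.023]
scene (np.float64(212.31892366191764), np.float64(229.8078822206212)) (np.float64(218.80145611826924), np.float64(220.60438029671838))
wrist hole {'xy': [265.7, 48.7], 'confidence': 0
[... 234 characters left out ...]
 [ 0.627 -0.026]
wrist 0.23 59 [ 0.6237 -0.0245  0.2352] [ 0.621 -0.028] [ 0.627 -0.021]
wrist 0.24 49 [ 0.6238 -0.0198  0.2439] [ 0.621 -0.022] [ 0.627 -0.018]
wrist 0.29 1448 [0.6241 0.0259 0.2959] [0.585 0.017] [0.663 0.035]
wrist 0.3 2751 [0.6239 0.0081 0.3056] [ 0.584 -0.007] [0.664 0.021]
wrist 0.31 3817 [ 0.6238 -0.0072  0.3149] [ 0.588 -0.023] [0.66  0.015]
wrist 0.32 738 [0.6239 0.0063 0.324 ] [ 0.606 -0.022] [0.639 0.021]
wrist 0.33 635 [0.6238 0.0201 0.3351] [0.613 0.016] [0.635 0.026]
wrist 0.34 733 [0.6239 0.0255 0.3451] [0.613 0.022] [0.635 0.032]
wrist (np.float64(260.1575840403748), np.float64(66.01035083511526)) (np.float64(260.2061735531175), np.float64(114.03147675548243))
```

View pics/h.png

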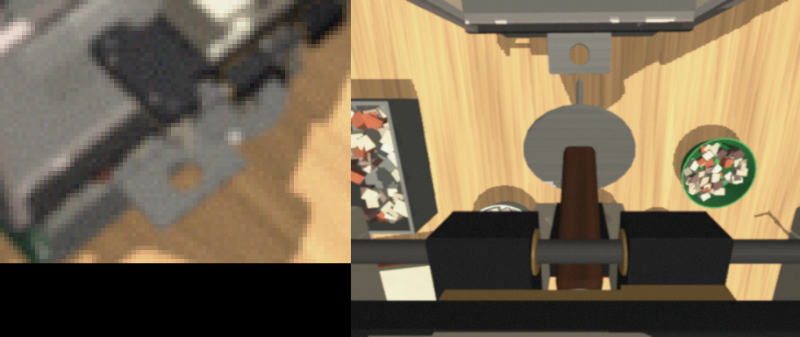

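The wrist view shows the hook leaning over the tongue with the hole at wrist pixel about (260,62). The guard plane gives a lean of 30°. Putting bend and tip together, the tip is at (0.624, −0.0225, 0.1885). Next I get the hole from the depth around the tongue.

```bash
python3 - <<'E'
from h import *
c=cam("wrist"); z=np.load("pics/h_wrist.npz"); W=z["W"]; 
m=(abs(W[...,2]-.066)<.008)&(abs(W[...,0]-.624)<.06)&(W[...,1]>-.13)&(W[...,1]<-.03)
P=W[m]; print(len(P),np.median(P[:,2]),P.min(0).round(4),P.max(0).round(4))
for a in np.arange(-.1,-.03,.005):
    s=P[(P[:,1]>a)&(P[:,1]<a+.005)]
    if len(s): print(round(a,3),len(s),s[:,0].min().round(4),s[:,0].max().round(4),s[:,2].mean().round(4))
cn,h=cv2.findContours(m.astype(np.uint8),cv2.RETR_CCOMP,cv2.CHAIN_APPROX_NONE)
for k,ct in enumerate(cn):
    if h[0][k][3]>=0 and len(ct)>10:
        (u,v),r=cv2.minEnclosingCircle(ct); x,y,w,hh=cv2.boundingRect(ct); print("hole",u,v,r,(x,y,w,hh),px2w(c,z["d"],u,v,.0665), px2w(c,z["d"],u,y,.0665)[1], px2w(c,z["d"],u,y+hh-1,.0665)[1])
E
```

```text
2913 0.06834879584390258 [ 0.5784 -0.1033  0.0646] [ 0.6689 -0.0483  0.0716]
-0.1 356 0.5794 0.6685 0.0683
-0.095 290 0.5793 0.6679 0.0683
-0.09 285 0.5791 0.6681 0.0684
-0.085 251 0.5789 0.6683 0.0684
-0.08 202 0.5788 0.6684 0.0683
-0.075 200 0.5785 0.6685 0.0684
-0.07 261 0.5784 0.6676 0.0684
-0.065 244 0.5796 0.6676 0.0683
-0.06 278 0.5792 0.6679 0.0684
-0.055 277 0.5791 0.6679 0.0684
-0.05 90 0.5792 0.6681 0.0682
hole 260.5 62.0 12.500100135803223 (249, 50, 24, 25) [ 0.62356749 -0.07480009  0.0665    ] -0.08872616225867672 -0.060570224423785346
```

```bash
python3 - <<'E'
from h import *
o,T,p=tool()
for n in ("scene","top"):
    c=cam(n); im,d=snapshot(n); W=cloud(c,d); P=W.reshape(-1,3); P=P[~np.isnan(P[:,0])]
    L=(P-p)@T
    for a in np.arange(-.30,0,.03):
        q=L[(L[:,0]>a)&(L[:,0]<a+.03)&(abs(L[:,1])<.12)&(abs(L[:,2])<.13)]
        if len(q): print(n,"X",round(a,2),len(q),"Y",q[:,1].min().round(3),q[:,1].max().round(3),"Z",q[:,2].min().round(3),q[:,2].max().round(3))
E
```

```text
scene X -0.3 323 Y -0.047 0.03 Z -0.021 0.049
scene X -0.27 300 Y -0.047 0.035 Z -0.018 0.049
scene X -0.24 285 Y -0.047 0.029 Z -0.019 0.049
scene X -0.21 146 Y -0.046 0.026 Z -0.016 0.048
scene X -0.18 360 Y -0.051 0.025 Z -0.038 0.042
scene X -0.15 113 Y -0.051 0.018 Z -0.02 0.025
scene X -0.12 980 Y -0.097 0.098 Z -0.038 0.041
scene X -0.09 342 Y -0.094 0.092 Z -0.036 0.042
scene X -0.06 22 Y -0.002 0.026 Z 0.004 0.023
scene X -0.03 59 Y -0.027 0.029 Z -0.008 0.014
top X -0.3 125 Y 0.0 0.048 Z -0.044 0.037
top X -0.27 129 Y 0.004 0.048 Z -0.044 0.042
top X -0.24 122 Y 0.004 0.048 Z -0.044 0.045
top X -0.21 58 Y 0.008 0.049 Z -0.043 0.043
top X -0.18 5 Y 0.018 0.039 Z -0.035 0.008
top X -0.15 3 Y 0.018 0.018 Z -0.022 -0.016
top X -0.12 464 Y 0.007 0.099 Z -0.037 0.039
top X -0.09 205 Y -0.015 0.095 Z -0.037 0.039
top X -0.06 1 Y 0.044 0.044 Z -0.002 -0.002
```

No camera housing sticks out beyond ±50 mm, so the gripper clears the guard. I move −45 mm in y first, then lower to just above the tongue.

```bash
python3 -m pendant '[{"claw":12,"linear":[0,0,-15],"twist":0},{"claw":12,"linear":[0,0,-15],"twist":0},{"claw":12,"linear":[0,0,-15],"twist":0},{"claw":12,"linear":[15,0,0],"twist":0},{"claw":12,"linear":[20,0,0],"twist":0},{"claw":12,"linear":[20,0,0],"twist":0},{"claw":12,"linear":[20,0,0],"twist":0},{"claw":12,"linear":[15,0,0],"twist":0},{"claw":12,"linear":[10,0,0],"twist":0},{"claw":12,"linear":[5,0,0],"twist":0}]'; python3 - <<'E'
from h import *
o,T,p=tool(); show()
c=cam("wrist"); im,d=snapshot("wrist"); W=cloud(c,d)
P=W.reshape(-1,3); P=P[~np.isnan(P[:,0])]
q=P[(abs(P[:,0]-.624)<.006)&(P[:,2]>.078)&(P[:,2]<.150)&(P[:,1]>-.09)]
for a in np.arange(.078,.15,.01):
    s=q[(q[:,2]>a)&(q[:,2]<a+.01)]
    if len(s): print(round(a,3),len(s),s.mean(0).round(4))
print("pred bend px",w2px(c,[.6238,-.0805,.121]),"hole",w2px(c,[.6236,-.0745,.0683]))
cv2.imwrite("pics/w5.png",cv2.resize(im[:200,160:360],(600,600))[...,::-1])
E
```

```text
clock: 16.7
tool_pos: [0.624, 0.001, 0.2231]
orientation: [103.6, 89.9, -166.4]
force: [0.3, -0.2, -2.9]
opening: 0.022
 t 16.7 pos [0.624  0.001  0.2231] X [-0. -0. -1.] Y [-1.     0.     0.002] Z [ 0.  1. -0.] F [ 0.3 -0.2 -2.9] M [ 0.    0.14 -0.01] open 0.022 j [ 18.   16.   -6.3  -0.  -67.8 -18. ]
0.098 16 [ 0.6222 -0.0827  0.1062]
0.108 45 [ 0.6227 -0.0792  0.113 ]
0.118 61 [ 0.6231 -0.0738  0.1229]
0.128 59 [ 0.6229 -0.0684  0.1329]
0.138 22 [ 0.6231 -0.0651  0.1398]
pred bend px (np.float64(259.4747834965727), np.float64(95.5946286681069)) hole (np.float64(259.6607248936431), np.float64(102.00731436637948))
```

View pics/w5.png

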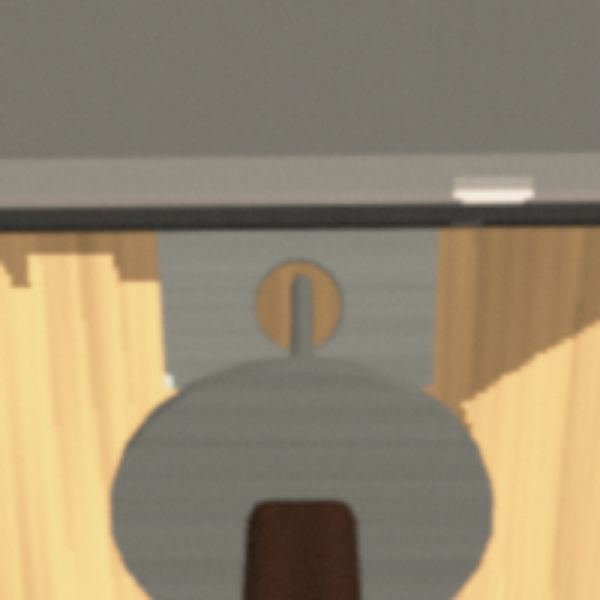

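The rod's bend sits right over the hole (crop (302,278), hole centre (300,305)), as intended. I lower the remaining 30 mm.

```bash
python3 -m pendant '[{"claw":12,"linear":[6,0,0],"twist":0},{"claw":12,"linear":[6,0,0],"twist":0},{"claw":12,"linear":[6,0,0],"twist":0},{"claw":12,"linear":[6,0,0],"twist":0},{"claw":12,"linear":[6,0,0],"twist":0},{"claw":12,"linear":[0,0,0],"twist":0},{"claw":12,"linear":[0,0,0],"twist":0},{"claw":12,"linear":[0,0,0],"twist":0},{"claw":12,"linear":[0,0,0],"twist":0},{"claw":12,"linear":[0,0,0],"twist":0}]'; python3 - <<'E'
from h import *
show()
c=cam("wrist"); im,d=snapshot("wrist"); W=cloud(c,d)
P=W.reshape(-1,3); P=P[~np.isnan(P[:,0])]
q=P[(abs(P[:,0]-.624)<.006)&(P[:,2]>.072)&(P[:,2]<.150)&(P[:,1]>-.09)]
for a in np.arange(.072,.13,.01):
    s=q[(q[:,2]>a)&(q[:,2]<a+.01)]
    if len(s): print(round(a,3),len(s),s.mean(0).round(4))
E
```

```text
clock: 17.58
tool_pos: [0.6248, 0.0022, 0.195]
orientation: [-77.4, 90.0, 12.6]
force: [-0.2, 1.0, -0.9]
opening: 0.0216
 t 17.58 pos [0.6248 0.0022 0.195 ] X [ 0.  0. -1.] Y [-1.    -0.001 -0.001] Z [-0.001  1.     0.   ] F [-0.2  1.  -0.9] M [ 0.06  0.12 -0.01] open 0.0216 j [ 18.1  17.1  -8.6   0.  -64.3 -18. ]
0.072 23 [ 0.6238 -0.0809  0.0791]
0.082 56 [ 0.624  -0.0764  0.0875]
0.092 53 [ 0.6242 -0.0712  0.0972]
0.102 60 [ 0.6241 -0.0661  0.1066]
0.112 11 [ 0.6242 -0.0634  0.1129]
```

In the hole with no contact force. I start the pull along +y.

```bash
python3 -m pendant '[{"claw":12,"linear":[3,0,0],"twist":0},{"claw":12,"linear":[0,0,4],"twist":0},{"claw":12,"linear":[0,0,4],"twist":0},{"claw":12,"linear":[0,0,5],"twist":0},{"claw":12,"linear":[0,0,5],"twist":0},{"claw":12,"linear":[0,0,6],"twist":0},{"claw":12,"linear":[0,0,6],"twist":0},{"claw":12,"linear":[0,0,6],"twist":0},{"claw":12,"linear":[0,0,6],"twist":0},{"claw":12,"linear":[0,0,6],"twist":0}]'; cat > t.py <<'E'
from h import *
show(); o,T,p=tool()
c=cam("wrist"); im,d=snapshot("wrist"); W=cloud(c,d); cv2.imwrite("pics/wl.png",cv2.resize(im[:200,160:360],(600,600))[...,::-1])
P=W.reshape(-1,3); P=P[~np.isnan(P[:,0])]; P=P[P[:,1]<p[1]+.05]
t=P[(abs(P[:,2]-.068)<.004)&(abs(P[:,0]-.624)<.043)]
s=[t[(abs(t[:,0]-x)<.004)][:,1].max() if (abs(t[:,0]-x)<.004).any() else 0 for x in (.585,.592,.656,.662)]
print("tongue front y",np.round(s,4),"-> hole y",round(np.median(s)-.026,4))
g=P[(abs(P[:,0]-.624)<.03)&(abs(P[:,2]-p[2]+.03)<.03)&(abs(P[:,0]-.624)>.014)&(P[:,1]<p[1]+.02)]
if len(g)>50: k=np.polyfit(g[:,1],g[:,2],1); print("lean",np.degrees(np.arctan(-k[0])).round(1))
q=P[(abs(P[:,0]-.624)<.006)&(P[:,2]>.072)&(P[:,2]<.150)&(P[:,1]>p[1]-.095)]
for a in np.arange(.072,.13,.01):
    s=q[(q[:,2]>a)&(q[:,2]<a+.01)]
    if len(s): print(round(a,3),len(s),s.mean(0).round(4))
E
python3 t.py
```

```text
clock: 18.47
tool_pos: [0.6243, 0.0508, 0.1914]
orientation: [108.8, 90.0, -161.1]
force: [-1.0, -2.2, -1.8]
opening: 0.0222
 t 18.47 pos [0.6243 0.0508 0.1914] X [-0. -0. -1.] Y [-1.    -0.001  0.001] Z [-0.001  1.    -0.   ] F [-1.  -2.2 -1.8] M [-1.12  0.42 -0.03] open 0.0222 j [ 22.5  17.4  -8.6  -0.  -64.  -22.4]
tongue front y [-0.0132 -0.0132 -0.0123 -0.0123] -> hole y -0.0387
lean 28.1
0.072 41 [ 0.6231 -0.0318  0.0778]
0.082 49 [ 0.6232 -0.0268  0.0871]
0.092 60 [ 0.6235 -0.0211  0.0971]
0.102 47 [ 0.6234 -0.0166  0.1059]
```

The tray follows (36 mm out so far) at 2.2 N, and the lean is unchanged.

```bash
python3 -m pendant '[{"claw":12,"linear":[0,0,8],"twist":0},{"claw":12,"linear":[0,0,11],"twist":0},{"claw":12,"linear":[0,0,12],"twist":0},{"claw":12,"linear":[0,0,12],"twist":0},{"claw":12,"linear":[0,0,12],"twist":0},{"claw":12,"linear":[0,0,12],"twist":0},{"claw":12,"linear":[0,0,12],"twist":0},{"claw":12,"linear":[0,0,11],"twist":0},{"claw":12,"linear":[0,0,9],"twist":0},{"claw":12,"linear":[0,0,6],"twist":0}]'; python3 t.py
```

```text
clock: 19.35
tool_pos: [0.6243, 0.1567, 0.1913]
orientation: [43.3, 90.0, 133.4]
force: [-0.2, -2.4, -3.7]
opening: 0.0216
 t 19.35 pos [0.6243 0.1567 0.1913] X [-0.  0. -1.] Y [-1.    -0.002  0.   ] Z [-0.002  1.     0.   ] F [-0.2 -2.4 -3.7] M [-1.04  0.3   0.  ] open 0.0216 j [ 31.4  19.   -6.4  -0.  -64.7 -31.3]
tongue front y [0.2053 0.2062 0.0937 0.0937] -> hole y 0.1235
lean 28.1
0.072 42 [0.6232 0.0742 0.0779]
0.082 49 [0.6234 0.0794 0.0872]
0.092 62 [0.6237 0.0847 0.0969]
0.102 46 [0.6235 0.0893 0.1057]
```

```bash
python3 -m pendant '[{"claw":12,"linear":[0,0,2],"twist":0},{"claw":12,"linear":[0,0,2],"twist":0},{"claw":12,"linear":[0,0,2],"twist":0},{"claw":12,"linear":[0,0,2],"twist":0},{"claw":12,"linear":[0,0,0],"twist":0},{"claw":12,"linear":[0,0,0],"twist":0},{"claw":12,"linear":[0,0,0],"twist":0},{"claw":12,"linear":[0,0,0],"twist":0},{"claw":12,"linear":[0,0,0],"twist":0},{"claw":12,"linear":[0,0,0],"twist":0}]'; python3 t.py
```

```text
clock: 20.23
tool_pos: [0.6243, 0.1613, 0.1904]
orientation: [144.1, 89.9, -125.9]
force: [2.8, -5.9, -9.2]
opening: 0.0217
 t 20.23 pos [0.6243 0.1613 0.1904] X [-0. -0. -1.] Y [-1.     0.     0.001] Z [ 0.     1.    -0.002] F [ 2.8 -5.9 -9.2] M [-2.6  -1.15  0.21] open 0.0217 j [ 31.8  19.2  -6.2   0.1 -64.7 -31.9]
tongue front y [0.2046 0.2071 0.0945 0.0945] -> hole y 0.1236
lean 29.3
0.072 36 [0.6237 0.0751 0.0778]
0.082 51 [0.6237 0.0801 0.0867]
0.092 55 [0.6237 0.0859 0.0968]
0.102 55 [0.6238 0.0914 0.1067]
0.112 4 [0.6239 0.094  0.1127]
```

The force rose to 5.9 N while the tray hardly moved, so it looks like the stop. I confirm with another 4 mm.

```bash
python3 -m pendant '[{"claw":12,"linear":[0,0,1],"twist":0},{"claw":12,"linear":[0,0,1],"twist":0},{"claw":12,"linear":[0,0,1],"twist":0},{"claw":12,"linear":[0,0,1],"twist":0},{"claw":12,"linear":[0,0,0],"twist":0},{"claw":12,"linear":[0,0,0],"twist":0},{"claw":12,"linear":[0,0,0],"twist":0},{"claw":12,"linear":[0,0,0],"twist":0},{"claw":12,"linear":[0,0,0],"twist":0},{"claw":12,"linear":[0,0,0],"twist":0}]'; python3 t.py; python3 - <<'E'
from h import *
c=cam("top"); im,d=snapshot("top"); P=cloud(c,d).reshape(-1,3); P=P[~np.isnan(P[:,0])]
q=P[(P[:,0]>.5)&(P[:,0]<.8)&(P[:,1]>-.09)&(P[:,1]<.13)&(P[:,2]>.055)&(P[:,2]<.08)]; print("top tray", q.max(0),q.min(0))
E
```

```text
clock: 21.12
tool_pos: [0.6238, 0.1644, 0.1893]
orientation: [137.0, 89.7, -133.0]
force: [4.3, -10.1, -13.9]
opening: 0.0219
 t 21.12 pos [0.6238 0.1644 0.1893] X [-0. -0. -1.] Y [-1.     0.     0.003] Z [ 0.     1.    -0.003] F [  4.3 -10.1 -13.9] M [-3.7  -1.89  0.33] open 0.0219 j [ 32.1  19.3  -6.2   0.1 -64.8 -32.2]
tongue front y [0.2047 0.207  0.0947 0.0947] -> hole y 0.1237
lean 30.3
0.072 39 [0.6238 0.0755 0.0781]
0.082 55 [0.6238 0.0809 0.0875]
0.092 54 [0.6239 0.0869 0.0973]
0.102 66 [0.6235 0.0926 0.1069]
0.112 9 [0.6235 0.0955 0.1128]
top tray [0.73708993 0.09702006 0.07986648] [ 0.5080907  -0.08939901  0.05520319]
```

At the stop: 10 N and no motion. I back off 10 mm, less than the slack, and lift straight out.

```bash
python3 -m pendant '[{"claw":12,"linear":[0,0,-5],"twist":0},{"claw":12,"linear":[0,0,-5],"twist":0},{"claw":12,"linear":[0,0,0],"twist":0},{"claw":12,"linear":[-4,0,0],"twist":0},{"claw":12,"linear":[-6,0,0],"twist":0},{"claw":12,"linear":[-6,0,0],"twist":0},{"claw":12,"linear":[-6,0,0],"twist":0},{"claw":12,"linear":[-8,0,0],"twist":0},{"claw":12,"linear":[0,0,0],"twist":0},{"claw":12,"linear":[0,0,0],"twist":0}]'; python3 t.py
```

```text
clock: 22.05
tool_pos: [0.625, 0.1579, 0.2229]
orientation: [-56.1, 89.8, 34.0]
force: [0.4, 0.0, -2.1]
opening: 0.0218
 t 22.05 pos [0.625  0.1579 0.2229] X [ 0.  0. -1.] Y [-1.    -0.001 -0.002] Z [-0.001  1.     0.001] F [ 0.4  0.  -2.1] M [0.06 0.08 0.05] open 0.0218 j [ 31.5  17.8  -3.9  -0.  -68.2 -31.4]
tongue front y [0.2046 0.2071 0.0942 0.0942] -> hole y 0.1234
lean 29.9
0.102 23 [0.625  0.0692 0.1097]
0.112 51 [0.625  0.0734 0.117 ]
0.122 60 [0.6246 0.0795 0.1272]
```

Out cleanly, the tray stays. I lift, then travel to the holder.

```bash
python3 -m pendant '[{"claw":12,"linear":[-20,0,0],"twist":0},{"claw":12,"linear":[-30,0,0],"twist":0},{"claw":12,"linear":[-30,0,0],"twist":0},{"claw":12,"linear":[-32,0,0],"twist":0},{"claw":12,"linear":[0,20,23],"twist":0},{"claw":12,"linear":[0,25,29],"twist":0},{"claw":12,"linear":[0,25,29],"twist":0},{"claw":12,"linear":[0,25,29],"twist":0},{"claw":12,"linear":[0,25,29],"twist":0},{"claw":12,"linear":[0,25,29],"twist":0}]'; python3 -m pendant '[{"claw":12,"linear":[0,20,22],"twist":0},{"claw":12,"linear":[0,0,0],"twist":0},{"claw":12,"linear":[0,0,0],"twist":0},{"claw":12,"linear":[0,0,0],"twist":0},{"claw":12,"linear":[0,0,0],"twist":0},{"claw":12,"linear":[0,0,0],"twist":0},{"claw":12,"linear":[0,0,0],"twist":0},{"claw":12,"linear":[0,0,0],"twist":0},{"claw":12,"linear":[0,0,0],"twist":0},{"claw":12,"linear":[0,0,0],"twist":0}]'; python3 - <<'E'
from h import *
show(); print(rel([.4584,.3505,.236]))
c=cam("wrist"); im,d=snapshot("wrist"); W=cloud(c,d); P=W.reshape(-1,3); P=P[~np.isnan(P[:,0])]
cv2.imwrite("pics/w8.png",cv2.resize(im[:250,130:380],(600,600))[...,::-1])
q=P[(np.hypot(P[:,0]-.458,P[:,1]-.287)<.05)&(abs(P[:,2]-.136)<.006)]; print("rim",len(q),cv2.minEnclosingCircle(q[:,:2].astype(np.float32)) if len(q) else 0)
o,T,p=tool()
q=P[(abs(P[:,0]-p[0])<.007)&(P[:,2]>.195)&(P[:,2]<.25)&(P[:,1]<p[1]-.03)&(P[:,1]>p[1]-.11)]
for a in np.arange(.195,.25,.01):
    s=q[(q[:,2]>a)&(q[:,2]<a+.01)]
    if len(s): print(round(a,3),len(s),s.mean(0).round(4))
E
```

```text
clock: 22.93
tool_pos: [0.4777, 0.3262, 0.3334]
orientation: [38.2, 90.0, 128.3]
force: [0.7, -0.3, -1.2]
opening: 0.0217
clock: 23.77
tool_pos: [0.4595, 0.3467, 0.3335]
orientation: [141.2, 90.0, -128.8]
force: [0.4, -0.1, -1.6]
opening: 0.0217
 t 23.77 pos [0.4595 0.3467 0.3335] X [-0. -0. -1.] Y [-1. -0.  0.] Z [-0.  1. -0.] F [ 0.4 -0.1 -1.6] M [ 0.05  0.11 -0.01] open 0.0217 j [ 56.5   8.3  -2.   -0.  -79.7 -56.5]
[97.5  1.1  3.8]
rim 399 ((0.45827600359916687, 0.2870045006275177), 0.03581627830862999)
0.215 34 [0.4592 0.2583 0.2213]
0.225 54 [0.4591 0.2633 0.23  ]
0.235 57 [0.4589 0.2694 0.2402]
0.245 36 [0.4588 0.2738 0.2477]
```

View pics/w8.png

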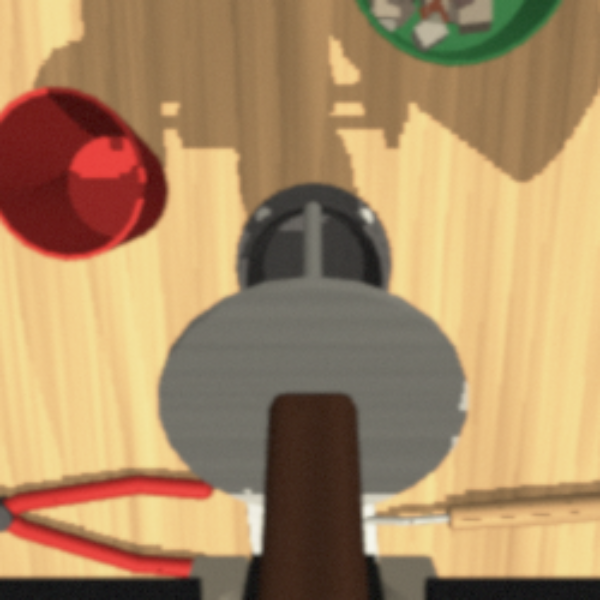

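The wrist view shows the rod end (crop (314,205)) near the far edge of the mouth. I shift 11 mm toward +y, descend 97 mm, then push −y to swing the hook upright.

```bash
python3 -m pendant '[{"claw":12,"linear":[0,1,6],"twist":0},{"claw":12,"linear":[0,0,5],"twist":0},{"claw":12,"linear":[15,0,0],"twist":0},{"claw":12,"linear":[20,0,0],"twist":0},{"claw":12,"linear":[20,0,0],"twist":0},{"claw":12,"linear":[20,0,0],"twist":0},{"claw":12,"linear":[15,0,0],"twist":0},{"claw":12,"linear":[7,0,0],"twist":0},{"claw":12,"linear":[0,0,0],"twist":0},{"claw":12,"linear":[0,0,0],"twist":0}]'; python3 -c "
from h import *
show()"
```

```text
clock: 24.65
tool_pos: [0.4584, 0.3584, 0.237]
orientation: [-122.0, 90.0, -31.9]
force: [0.9, -0.1, -1.1]
opening: 0.0219
 t 24.65 pos [0.4584 0.3584 0.237 ] X [ 0. -0. -1.] Y [-1.    -0.001 -0.   ] Z [-0.001  1.    -0.   ] F [ 0.9 -0.1 -1.1] M [0.1  0.07 0.02] open 0.0219 j [ 57.3  11.4 -10.5   0.  -68.  -57.2]
```

```bash
python3 -m pendant '[{"claw":12,"linear":[0,0,-6],"twist":0},{"claw":12,"linear":[0,0,-8],"twist":0},{"claw":12,"linear":[0,0,-8],"twist":0},{"claw":12,"linear":[0,0,-8],"twist":0},{"claw":12,"linear":[0,0,-8],"twist":0},{"claw":12,"linear":[0,0,-8],"twist":0},{"claw":12,"linear":[0,0,0],"twist":0},{"claw":12,"linear":[0,0,0],"twist":0},{"claw":12,"linear":[0,0,0],"twist":0},{"claw":12,"linear":[0,0,0],"twist":0}]'; cat > g.py <<'E'
from h import *
show(); o,T,p=tool()
c=cam("wrist"); im,d=snapshot("wrist"); P=cloud(c,d).reshape(-1,3); P=P[~np.isnan(P[:,0])]
r=P-p
g=P[(abs(r[:,0])<.036)&(abs(r[:,0])>.014)&(r[:,2]<.01)&(r[:,2]>-.08)&(r[:,1]<.03)&(r[:,1]>-.1)&(P[:,2]>.145)]
if len(g)>50: k=np.polyfit(g[:,1],g[:,2],1); print("lean",np.degrees(np.arctan(-k[0])).round(1),"guard",len(g),g.mean(0).round(3),g.min(0).round(3),g.max(0).round(3))
E
python3 g.py
```

```text
clock: 25.48
tool_pos: [0.4579, 0.3112, 0.2359]
orientation: [148.3, 89.9, -121.7]
force: [-1.0, -0.1, -1.2]
opening: 0.0219
 t 25.48 pos [0.4579 0.3112 0.2359] X [-0. -0. -1.] Y [-1.    -0.001  0.001] Z [-0.001  1.    -0.002] F [-1.  -0.1 -1.2] M [ 0.22  0.18 -0.  ] open 0.0219 j [ 54.5   8.9 -13.9   0.  -67.4 -54.4]
lean 14.8 guard 5275 [0.457 0.287 0.206] [0.422 0.254 0.192] [0.494 0.323 0.246]
```

The hook is swinging upright: lean is 15° now. I continue.

```bash
python3 -m pendant '[{"claw":12,"linear":[0,0,-7],"twist":0},{"claw":12,"linear":[0,0,-7],"twist":0},{"claw":12,"linear":[0,0,-7],"twist":0},{"claw":12,"linear":[0,0,-7],"twist":0},{"claw":12,"linear":[0,0,-7],"twist":0},{"claw":12,"linear":[0,0,-7],"twist":0},{"claw":12,"linear":[0,0,0],"twist":0},{"claw":12,"linear":[0,0,0],"twist":0},{"claw":12,"linear":[0,0,0],"twist":0},{"claw":12,"linear":[0,0,0],"twist":0}]'; python3 g.py
```

```text
clock: 26.37
tool_pos: [0.4578, 0.2692, 0.2359]
orientation: [144.7, 89.9, -125.2]
force: [0.1, -0.3, -1.4]
opening: 0.0219
 t 26.37 pos [0.4578 0.2692 0.2359] X [-0. -0. -1.] Y [-1.    -0.001  0.001] Z [-0.001  1.    -0.002] F [ 0.1 -0.3 -1.4] M [0.1  0.09 0.05] open 0.0219 j [ 51.6   6.7 -16.5   0.  -67.  -51.6]
lean 1.8 guard 3997 [0.457 0.255 0.203] [0.422 0.228 0.199] [0.494 0.282 0.246]
```

```bash
python3 -m pendant '[{"claw":12,"linear":[0,0,-5],"twist":0},{"claw":12,"linear":[0,0,0],"twist":0},{"claw":12,"linear":[0,0,8],"twist":0},{"claw":12,"linear":[0,0,8],"twist":0},{"claw":12,"linear":[0,0,7],"twist":0},{"claw":12,"linear":[15,0,0],"twist":0},{"claw":12,"linear":[15,0,0],"twist":0},{"claw":12,"linear":[10,0,0],"twist":0},{"claw":12,"linear":[0,0,0],"twist":0},{"claw":12,"linear":[0,0,0],"twist":0}]'; python3 g.py
```

```text
clock: 27.25
tool_pos: [0.4582, 0.288, 0.1963]
orientation: [157.2, 89.9, -112.7]
force: [-0.0, -0.2, -0.7]
opening: 0.0219
 t 27.25 pos [0.4582 0.288  0.1963] X [-0. -0. -1.] Y [-1.    -0.001  0.001] Z [-0.001  1.    -0.001] F [-0.  -0.2 -0.7] M [0.05 0.08 0.01] open 0.0219 j [ 52.9   9.3 -18.7   0.  -62.  -52.9]
lean 0.9 guard 3873 [0.458 0.275 0.163] [0.422 0.249 0.157] [0.494 0.3   0.206]
```

```bash
python3 -m pendant '[{"claw":12,"linear":[6,0,0],"twist":0},{"claw":12,"linear":[6,0,0],"twist":0},{"claw":12,"linear":[4,0,0],"twist":0},{"claw":12,"linear":[2,0,0],"twist":0},{"claw":12,"linear":[1,0,0],"twist":0},{"claw":12,"linear":[0,0,0],"twist":0},{"claw":12,"linear":[0,0,0],"twist":0},{"claw":12,"linear":[0,0,0],"twist":0},{"claw":12,"linear":[0,0,0],"twist":0},{"claw":12,"linear":[0,0,0],"twist":0}]'; python3 g.py; python3 - <<'E'
from h import *
c=cam("scene"); im,d=snapshot("scene"); P=cloud(c,d).reshape(-1,3); P=P[~np.isnan(P[:,0])]
n=P[(np.hypot(P[:,0]-.458,P[:,1]-.287)<.045)&(P[:,2]>.128)&(P[:,2]<.16)]; print(len(n),n.mean(0),np.median(n[:,2]))
E
```

```text
clock: 28.13
tool_pos: [0.4583, 0.288, 0.1776]
orientation: [-41.1, 90.0, 48.9]
force: [0.0, 0.0, -1.3]
opening: 0.0216
 t 28.13 pos [0.4583 0.288  0.1776] X [ 0.  0. -1.] Y [-1.    -0.001 -0.   ] Z [-0.001  1.     0.   ] F [ 0.   0.  -1.3] M [ 0.02  0.05 -0.07] open 0.0216 j [ 52.9  10.2 -20.3   0.  -59.5 -52.8]
lean -63.0 guard 163 [0.456 0.274 0.179] [0.428 0.251 0.145] [0.489 0.279 0.188]
168 [0.46125193 0.30936332 0.13959282] 0.13956504454950858
```

```bash
python3 -m pendant '[{"claw":12,"linear":[1,0,0],"twist":0},{"claw":12,"linear":[1,0,0],"twist":0},{"claw":12,"linear":[0,0,0],"twist":0},{"claw":60,"linear":[0,0,0],"twist":0},{"claw":60,"linear":[0,0,0],"twist":0},{"claw":60,"linear":[0,0,0],"twist":0},{"claw":60,"linear":[0,0,0],"twist":0},{"claw":60,"linear":[0,0,0],"twist":0},{"claw":60,"linear":[0,0,0],"twist":0},{"claw":60,"linear":[0,0,0],"twist":0}]'; python3 -m pendant '[{"claw":60,"linear":[-10,0,0],"twist":0},{"claw":60,"linear":[-20,0,0],"twist":0},{"claw":60,"linear":[-25,0,0],"twist":0},{"claw":60,"linear":[-25,0,0],"twist":0},{"claw":60,"linear":[-25,0,0],"twist":0},{"claw":60,"linear":[-25,0,0],"twist":0},{"claw":60,"linear":[-25,0,0],"twist":0},{"claw":60,"linear":[-25,0,0],"twist":0},{"claw":60,"linear":[-25,0,0],"twist":0},{"claw":60,"linear":[0,0,0],"twist":0}]'; python3 - <<'E'
from h import *
show()
c=cam("wrist"); im,d=snapshot("wrist"); P=cloud(c,d).reshape(-1,3); P=P[~np.isnan(P[:,0])]
n=P[np.hypot(P[:,0]-.458,P[:,1]-.287)<.06]
q=n[(n[:,2]>.133)&(n[:,2]<.148)]; A=np.c_[q[:,:2],np.ones(len(q))]; k=np.linalg.lstsq(A,q[:,2],rcond=None)[0]
print("guard",len(q),q[:,2].mean(),"tilt",k[:2],cv2.minEnclosingCircle(q[:,:2].astype(np.float32)))
q=n[(n[:,2]>.228)&(n[:,2]<.26)]; print("top",cv2.minAreaRect(q[:,:2].astype(np.float32)),q[:,2].max())
im2,d2=snapshot("scene"); cv2.imwrite("pics/fin.png",cv2.resize(im2[100:340,120:440],(800,600),interpolation=3)[...,::-1])
c=cam("scene"); P=cloud(c,d2).reshape(-1,3); P=P[~np.isnan(P[:,0])]
q=P[(P[:,0]>.585)&(P[:,0]<.665)&(P[:,1]>.0)&(P[:,1]<.13)&(abs(P[:,2]-.066)<.006)]; print("tray front",q.max(0))
E
```

```text
clock: 29.07
tool_pos: [0.4583, 0.288, 0.1754]
orientation: [146.3, 90.0, -123.7]
force: [0.6, 0.8, -0.3]
opening: 0.0586
clock: 29.9
tool_pos: [0.4598, 0.2885, 0.387]
orientation: [-52.9, 89.5, 37.1]
force: [0.9, -0.0, 1.7]
opening: 0.0598
 t 29.9 pos [0.4598 0.2885 0.387 ] X [ 0.01  0.01 -1.  ] Y [-1.    -0.001 -0.007] Z [-0.001  1.     0.005] F [ 0.9 -0.   1.7] M [ 0.03  0.02 -0.  ] open 0.0598 j [ 52.9   4.   -0.2   0.1 -85.3 -52.8]
guard 2108 0.1408709391470145 tilt [-0.00182393 -0.00099968] ((0.45734572410583496, 0.2857423424720764), 0.040110714733600616)
top ((0.45743298530578613, 0.28505271673202515), (0.021009277552366257, 0.02127494476735592), 0.47513842582702637) 0.24280118956657842
tray front [0.66455672 0.0975395  0.07184594]
```

View pics/fin.png

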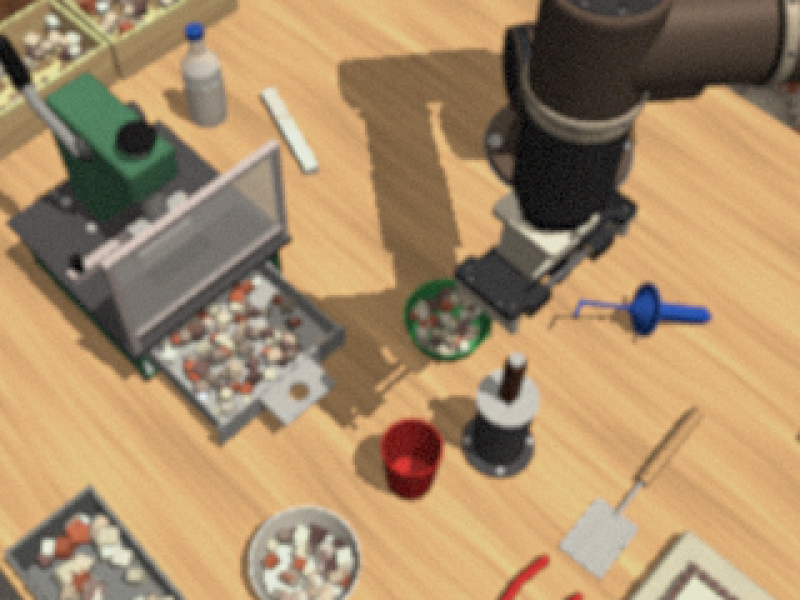

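The final view shows the tray fully out (tongue at about (300,390)) and the hook standing upright in its tube (about (505,395)). The guard is level to 0.002 rad and about 2 mm off centre. The cup, bowls, bottle and the rest sit where they were, and the gripper is clear. I hand in.

```bash
python3 -c "
from h import *
show(); print(close_job())"
```

```text
t 30.0 pos [0.4584 0.2882 0.3822] X [ 0.  0. -1.] Y [-1.    -0.001 -0.002] Z [-0.001  1.     0.002] F [-0.3  0.7 -1.4] M [ 0.04  0.07 -0.03] open 0.0599 j [ 52.9   4.1  -0.6   0.  -85.1 -52.8]
the job is handed in; nothing more can be done
None
```

The tray is out at its stop, the hook is back upright in its holder, and I handed the job in at 30 s. No verdict is reported. The tool cannot tilt, so I leaned the hook about 30° inside the jaws by pushing its tip against the holder's tube. I then hooked the finger hole, pulled the tray out, and straightened the hook the same way before putting it back.

**Last checks:**
- **Tray:** it stopped moving while the pull rose to 10 N, and the hook was still through the hole. The tongue's front edge is at y ≈ 0.095–0.0975, about 1–4 mm short of the 0.0985 I calculated for the stop. The limit is 12 mm, and I put the difference down to calibration.
- **Hook:** the guard is on the rim, level to 0.002 rad, and about 2 mm from the centre of the mouth.
- **Contact and other things:** the gripper was open and clear at hand-in. No force reading suggested the arm or gripper touched the machine. The other things on the bench looked unmoved in the final picture, though I did not measure them.

**What went wrong or disagreed:**
- The first grasp missed because the fingers had not finished closing, so I repeated it with a longer wait.
- The network placed the finger hole about 15 mm off, so I used the depth outline of the hole instead.

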